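# Transfer the reagent row in reverse order

### The job

Move the four reagent bottles from the wooden rack into the empty grey rack, one to a compartment, in reverse order: the bottle that stands nearest the robot goes into the grey rack's farthest compartment, the second nearest into the second farthest, and so on. Keep the bottles upright all the time and leave each standing flat on the floor of its compartment.

Things in the scene. Friction and masses are not known exactly. Their poses are not given: they have to be found in the camera images.
- tall_dropper_mid (a point): taller brown dropper bottle with black teat: 102 mm high, body 33 across up to 67 mm above its base, collar 24 across to 82, thin teat. Grip the body about 52 mm above its base (fingertips clear of the rack walls). This point: on its axis, half-way up (51 mm above the base); z up its axis. Starts upright in a compartment of the wooden rack, within 10 mm of its centre.
- short_dropper_mid (a point): shorter brown dropper bottle with black teat: 90 mm high, body 33 across up to 55 mm above its base, collar 24 across to 70, thin teat. Grip the body about 46 mm above its base (fingertips clear of the rack walls). This point: on its axis, half-way up (45 mm above the base); z up its axis. Starts upright in a compartment of the wooden rack, within 10 mm of its centre.
- cap_bottle_mid (a point): small brown bottle with wide white cap: 61 mm high, body 27 across, cap 24 across from 40 to 61 mm above its base. Grip the cap about 47 mm above its base (fingertips clear of the rack walls). This point: on its axis, half-way up (30.5 mm above the base); z up its axis. Starts upright in a compartment of the wooden rack, within 10 mm of its centre.
- white_jar_mid (a point): white plastic jar with grey cap: 70 mm high, body 36 across. Grip about 45 mm above its base (fingertips clear of the rack walls). This point: on its axis, half-way up (35 mm above the base); z up its axis. Starts upright in a compartment of the wooden rack, within 10 mm of its centre.
- full_rack: Pale wooden row rack fixed on the desk, 260x62 mm (276 long over end lugs), 16 high: 4 open compartments in a row, each 60x54 inside, walls 4, floor 4 mm above the desk. Origin: centre of its underside. x along the row, away from the robot (within 0.25 rad), y left, z up. Compartment centres x = -96 (nearest the robot), -32, 32, 96 mm, y = 0. Holds the four bottles at the start, in random order; left or right of the grey one.
- empty_rack: Grey plastic row rack fixed on the desk, 260x62 mm (276 long over end lugs), 16 high: 4 open compartments in a row, each 60x54 inside, walls 4, floor 4 mm above the desk. Origin: centre of its underside. x along the row, away from the robot (within 0.25 rad), y left, z up. Compartment centres x = -96 (nearest the robot), -32, 32, 96 mm, y = 0. Empty at the start.
- tag_tall_dropper: small black label clip with blank white face, 36 mm long, 16 high, fixed on the left long wall of the wooden rack beside the compartment where tall_dropper starts; it marks that bottle's old place. Origin: 32.5 mm left (rack +y) of the bottle's starting axis, at desk level.
- tag_short_dropper: small black label clip with blank white face, 36 mm long, 16 high, fixed on the left long wall of the wooden rack beside the compartment where short_dropper starts; it marks that bottle's old place. Origin: 32.5 mm left (rack +y) of the bottle's starting axis, at desk level.
- tag_cap_bottle: small black label clip with blank white face, 36 mm long, 16 high, fixed on the left long wall of the wooden rack beside the compartment where cap_bottle starts; it marks that bottle's old place. Origin: 32.5 mm left (rack +y) of the bottle's starting axis, at desk level.
- tag_white_jar: small black label clip with blank white face, 36 mm long, 16 high, fixed on the left long wall of the wooden rack beside the compartment where white_jar starts; it marks that bottle's old place. Origin: 32.5 mm left (rack +y) of the bottle's starting axis, at desk level.

How it is judged:
By the outcome, as a careful person would: the job done as asked, in the order asked, and still so for the second after the job is handed in, with the robot touching nothing.
It also fails if it takes over 120 s, if anything falls off the work surface, if the arm or the gripper's body presses on something with over 40 N, if the wrist force passes 120 N, or if a joint passes its speed limit or range.

### The arm

A 6-joint arm with a two-finger parallel gripper is mounted at the origin on a cart in front of the work surface, level with it; the furniture and walls round the work are solid. World frame = base frame: x ahead of the robot, y to its left, z up, the work surface at z = 0. Lengths are in m, angles in rad, forces in N, time in s.
With the tool pointing down it reaches from about 0.3 to 0.825 m from the base axis. Payload 5.4 kg.
Tool frame: the origin (TCP) lies between the finger pads; the fingertips stand 11 mm ahead of it and the grasp point (between the pads) lies 8 mm behind it; z points along the fingers, y is the line along which they close (so a half turn about z gives the same grasp; the last joint's range is limited). The gripper opens to 92 mm and grips with 3 to 60 N. Pads are 20 mm wide; open, the fingers measure 128 mm over their backs; the gripper's body (75 mm by 189 mm) begins 69 mm behind the grasp point.
Start: joints at [-1.357, 0.158, 1.597, -0, 1.386, -0.21], TCP at [0.236, -0.524, 0.19] pointing down, gripper open.
Joint ranges: [-2.91, 2.91], [-0.94, 2.29], [0.18, 2.7], [-1.29, 4.43], [0.17, 2.64], [-3, 3]. Speed limits (rad/s): [2.57, 2.57, 3.14, 3.14, 3.14, 3.14].

### API

Orientations are given as a unit quaternion [x, y, z, w].
In Python, from station import env, viewer gives the robot as it stands. The module is installed in compiled form; this text tells all that it offers.
- The arm moves only by the tool servo_tool, never from a script. Its arguments are lists of equal length, an entry for each row: "xyz": the shift along the tool's x, y, z in mm, a list of three; "turn": the turn, a rotation vector about the tool's x, y, z in degrees, a list of three; "claw": the opening, from -1 (shut) to 1 (fully open). A call has 1 to 20 rows; each row shifts and turns the commanded pose from where the row before left it, along the tool's axes as they then stand; what a row does not reach is not made up. A row lasts 1/12 s, in which the tool goes at most 41.7 mm and 7.16 degrees, less where a joint would pass 70% of its speed; a pose out of reach is approached as far as the arm can. A call with a gripper value outside its range is refused whole. The fingers move at their own pace and stop on an object; "squeeze" is the grip in N (left out, the last holds). Time passes only in rows, so rows that do not move let the fingers close. It gives the time, the measured TCP pose, the force, the opening and the grip force at its end, in the units of the state.
- env.sense(): the state, without advancing time (a new reading comes with each control period).
- viewer.capture(name): name is "side" or "top" or "wrist"; returns the picture (384x512x3 uint8, blue, green, red); there is no depth.
- viewer.get_calibration(name): a dict with "camera_matrix" (3x3 intrinsics, pixels), "R" (3x3) and "t" (3): a world point X has camera coordinates R X + t; the wrist camera has in their place "tool_from_camera" (4x4, takes a point from camera to tool coordinates, whose origin is the TCP and whose axes are the flange's). Camera axes: x right, y down, z forward; pixel columns grow to the right and rows downward; lengths in m; the calibration is good to about 2 mm. A picture is of the moment at which its call begins: read the wrist's pose just before it. get_calibration takes no time and is no camera call.
- env.close_job(): hands the job in; it is judged then, once.
The state is a dict: "clock": time; "joint_positions": joint angles; "joint_velocities": joint speeds; "effort": joint torques, N m; "tool_pos": TCP position; "orientation": TCP orientation; "force": force on the tool from outside, world axes, zero at the start; "torque": the same for the moment, N m; "gripper_width": opening from 0.0 (shut) to 1.0 (fully open); "gripper_force": force on a finger pad.
Only numpy, scipy, OpenCV 4.12 (cv2) and the standard library are available. Lean on these libraries where they do the work, as an engineer would, in place of code of your own. Each camera call takes 0.05 s, during which the arm holds its last target. There are 200 camera calls.

## Working session

There is one attempt and no reset: what is moved stays moved. The work goes in short steps, Python scripts to look and compute and a tool call to move; the robot and the scene stay as the last step left them, time stands still between calls to the robot, and variables do not carry over. Pictures are saved under pics/ and viewed, at most 14 in all, crops included, and the job is handed in when it is done.

Besides the shell and the picture viewer there is one more tool, called after ">>>" as name(argument=value, ...) on one line, values as JSON. servo_tool: Moves the arm, as the interface text tells. Its arguments: {"type":"object","properties":{"xyz":{"type":"array","items":{"type":"array","items":{"type":"number"}}},"turn":{"type":"array","items":{"type":"array","items":{"type":"number"}}},"claw":{"type":"array","items":{"type":"number"}},"squeeze":{"type":"number"}},"required":["xyz","turn","claw"]}

```bash
mkdir -p pics
python3 - <<'E'
from station import env, viewer
import cv2
s=env.sense(); print({k:s[k] for k in('clock','tool_pos','orientation','gripper_width')})
for n in('side','top'):
    cv2.imwrite(f'pics/{n}0.png',viewer.capture(n))
    c=viewer.get_calibration(n);print(n,c)
print(viewer.get_calibration('wrist'))
E
```

```text
{'clock': 0.0, 'tool_pos': array([ 0.23629259, -0.52346813,  0.18932868]), 'orientation': array([ 9.77631627e-01,  2.10322418e-01, -5.73900701e-06, -9.39341802e-04]), 'gripper_width': 0.9969553279139745}
side {'camera_matrix': array([[476.74038335,   0.        , 260.80095912],
       [  0.        , 476.74038335, 192.34458049],
       [  0.        ,   0.        ,   1.        ]]), 'R': array([[-0.99961757, -0.02021768,  0.01886703],
       [-0.02594988,  0.45003026, -0.89263619],
       [ 0.0095563 , -0.89278442, -0.4503828 ]]), 't': array([0.53342537, 0.08139691, 1.00561711])}
top {'camera_matrix': array([[489.65980824,   0.        , 257.63079193],
       [  0.        , 489.65980824, 191.27826813],
       [  0.        ,   0.        ,   1.        ]]), 'R': array([[-0.02173323, -0.99964793, -0.01522139],
       [-0.99474226,  0.0231456 , -0.09976026],
       [ 0.10007744,  0.01297324, -0.99489507]]), 't': array([0.019391  , 0.56122039, 1.15831233])}
{'camera_matrix': array([[338.38434794,   0.        , 252.54761467],
       [  0.        , 338.38434794, 186.2822652 ],
       [  0.        ,   0.        ,   1.        ]]), 'tool_from_camera': array([[ 9.33800548e-04, -9.63203539e-01, -2.68771408e-01,
         7.61937884e-02],
       [ 9.99999320e-01,  1.08722549e-03, -4.21992536e-04,
        -1.53913685e-04],
       [ 6.98679831e-04, -2.68770832e-01,  9.63203899e-01,
        -1.94750229e-01],
       [ 0.00000000e+00,  0.00000000e+00,  0.00000000e+00,
         1.00000000e+00]])}
```

View pics/top0.png

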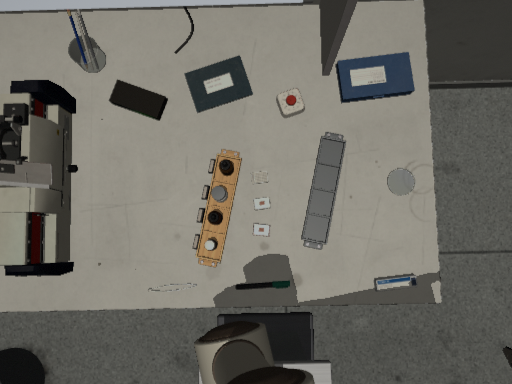

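View pics/side0.png

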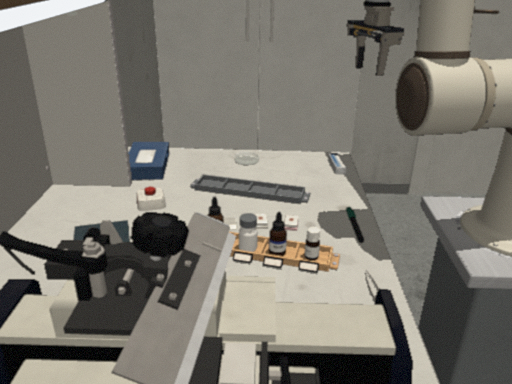

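The top view shows the wooden rack on the left (columns 198-241, rows 150-265). From near to far it holds the white cap (210,244), a dropper (215,217), the jar (219,193) and another dropper (227,167). The grey rack is on the right (302-345, 133-248). The side view agrees, with a big dropper at (278,238) and the far one partly hidden at (215,210). I'll enlarge both.

Run:
```python
import cv2
t=cv2.imread('pics/top0.png')[125:275,185:355]; cv2.imwrite('pics/tc.png',cv2.resize(t,None,fx=4,fy=4,interpolation=cv2.INTER_CUBIC)[:600])
s=cv2.imread('pics/side0.png')[165:285,180:345]; cv2.imwrite('pics/sc.png',cv2.resize(s,None,fx=4.8,fy=4.8,interpolation=cv2.INTER_CUBIC)[:600,:800])
```

```text
(no output)
```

View pics/tc.png

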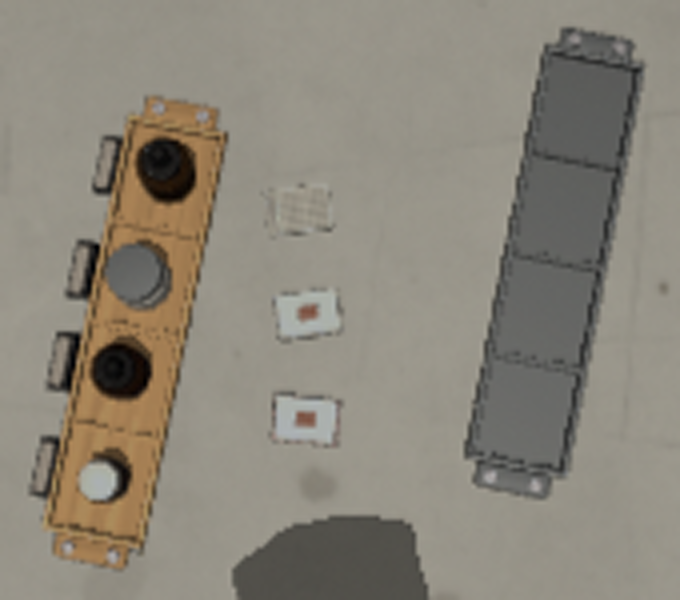

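View pics/sc.png

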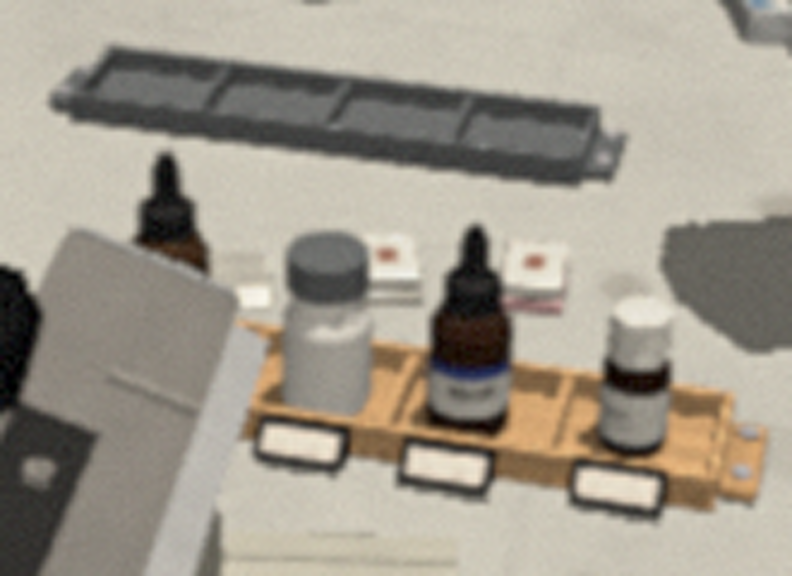

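The crop shows the rack corners. Wood is FL (130,118), FR (227,134), NL (47,525), NR (142,552); grey is FL (545,47), FR (642,68), NL (467,457), NR (568,472). The teat tips are at (162,157) and (118,366), with cap tops at (136,273) and (100,479). In the side crop the teat tips are at (166,155) and (475,230).

```bash
cat > h.py <<'E'
import numpy as np, cv2
from station import env, viewer
from scipy.spatial.transform import Rotation as Ro
def cam(n,s=None):
    c=viewer.get_calibration(n)
    if n!='wrist': return c['camera_matrix'],c['R'],c['t']
    s=s or env.sense(); T=np.eye(4);T[:3,:3]=Ro.from_quat(s['orientation']).as_matrix();T[:3,3]=s['tool_pos']
    M=np.linalg.inv(T@c['tool_from_camera']); return c['camera_matrix'],M[:3,:3],M[:3,3]
def back(C,uv,z):
    K,R,t=C; d=R.T@np.linalg.inv(K)@[*uv,1]; o=-R.T@t; return o+d*(z-o[2])/d[2]
def proj(C,X):
    K,R,t=C; p=K@(R@np.array(X)+t); return p[:2]/p[2]
E
python3 - <<'E'
from h import *
np.set_printoptions(precision=4,suppress=True)
T=cam('top');S=cam('side')
f=lambda u,v:((u+.5)/4-.5+185,(v+.5)/4-.5+125)
for n,c in dict(wood=[(130,118),(227,134),(47,525),(142,552)],grey=[(545,47),(642,68),(467,457),(568,472)]).items():
    P=np.array([back(T,f(*p),.016)for p in c])[:,:2]
    ctr=P.mean(0);d=P[:2].mean(0)-P[2:].mean(0);y=P[[0,2]].mean(0)-P[[1,3]].mean(0)
    a=np.arctan2(d[1],d[0]);print(n,ctr,'ang',a,'len',np.hypot(*d),np.hypot(*y))
    for k in(-96,-32,32,96):print(k,ctr+k/1e3*np.array([np.cos(a),np.sin(a)]))
    if n=='wood':L=np.array([-np.sin(a),np.cos(a)])
for n,p in dict(far=(106,165),jar=(82,269),mid=(62,361),cap=(43,466)).items():
    print('tag->axis',n,back(T,f(*p),.012)[:2]-.0325*L)
print('cap',back(T,f(100,479),.065),'jar',back(T,f(136,273),.074))
for n,p,q in(('far',(162,157),(166,155)),('mid',(118,366),(475,230))):
    q=((q[0]+.5)/4.8-.5+180,(q[1]+.5)/4.8-.5+165)
    for z in(.094,.106):
        X=back(T,f(*p),z);print(n,z,X,proj(S,X),'seen',q)
E
```

```text
wood [0.526  0.1025] ang -0.21500089051010252 len 0.25710751970450874 0.06028363922617432
-96 [0.4322 0.123 ]
-32 [0.4947 0.1093]
32 [0.5572 0.0957]
96 [0.6198 0.082 ]
grey [ 0.5637 -0.1544] ang -0.21800375231163258 len 0.2548287878404575 0.061241957136368645
-96 [ 0.47   -0.1336]
-32 [ 0.5325 -0.1474]
32 [ 0.5949 -0.1613]
96 [ 0.6574 -0.1751]
tag->axis far [0.622  0.0888]
tag->axis jar [0.5577 0.1044]
tag->axis mid [0.5014 0.1173]
tag->axis cap [0.4377 0.1295]
cap [0.4363 0.1206 0.065 ] jar [0.5553 0.0972 0.074 ]
far 0.094 [0.6201 0.0794 0.094 ] [215.0392 201.4325] seen (214.1875, 196.89583333333334)
far 0.106 [0.6182 0.0784 0.106 ] [215.9536 195.5643] seen (214.1875, 196.89583333333334)
mid 0.094 [0.5003 0.1063 0.094 ] [278.7907 210.005 ] seen (278.5625, 212.52083333333334)
mid 0.106 [0.4997 0.1051 0.106 ] [279.3574 203.9184] seen (278.5625, 212.52083333333334)
```

>>> servo_tool(xyz=[[0,0,0],[0,0,0],[0,0,0],[0,0,0],[0,0,0],[0,0,0],[5,-35,0],[5,-35,0],[5,-35,0],[5,-35,0],[5,-35,0],[5,-35,0],[5,-35,0],[5,-35,0],[5,-35,0],[5,-35,0]], turn=[[0,0,6.1],[0,0,6.1],[0,0,6.1],[0,0,6.1],[0,0,6.1],[0,0,6.1],[0,0,0],[0,0,0],[0,0,0],[0,0,0],[0,0,0],[0,0,0],[0,0,0],[0,0,0],[0,0,0],[0,0,0]], claw=[1,1,1,1,1,1,1,1,1,1,1,1,1,1,1,1])

```text
clock: 1.43
tool_pos: [0.36, -0.191, 0.19]
orientation: [0.994, -0.108, -0.0, -0.0]
force: [0.7, 0.5, -0.6]
gripper_width: 0.997
gripper_force: 0.0
```

>>> servo_tool(xyz=[[5,-35,0],[5,-35,0],[5,-35,0],[3,-35,0],[0,-35,0],[0,-35,0],[0,-35,0],[0,-35,0],[0,-20,0],[0,-15,0],[0,0,0],[0,0,0],[0,0,0]], turn=[[0,0,0],[0,0,0],[0,0,0],[0,0,0],[0,0,0],[0,0,0],[0,0,0],[0,0,0],[0,0,0],[0,0,0],[0,0,0],[0,0,0],[0,0,0]], claw=[1,1,1,1,1,1,1,1,1,1,1,1,1])

```text
clock: 2.52
tool_pos: [0.4444, 0.1104, 0.19]
orientation: [0.994, -0.107, -0.0, 0.0]
force: [0.1, 0.7, 0.2]
gripper_width: 0.999
gripper_force: 0.0
```

```bash
cat > rel.py <<'E'
from h import *
np.set_printoptions(precision=1,suppress=True)
def rel(s,X): return 1e3*Ro.from_quat(s['orientation']).inv().apply(np.array(X)-s['tool_pos'])
def stat():
    s=env.sense(); print(round(s['clock'],2),s['tool_pos']*1e3,np.degrees(Ro.from_quat(s['orientation']).as_matrix()[:2,0]@[[0],[1]]) if 0 else np.degrees(np.arctan2(*Ro.from_quat(s['orientation']).as_matrix()[[1,0],0])),s['joint_positions'][[0,5]],s['force'],round(s['gripper_width'],3),s['gripper_force']); return s
E
python3 - <<'E'
from rel import *
s=stat();im=viewer.capture('wrist');cv2.imwrite('pics/w1.png',im)
C=cam('wrist',s)
for n,X in dict(cap=(.4363,.1206,.065),short=(.5003,.1063,.094),jar=(.5553,.0972,.074)).items(): print(n,proj(C,X),rel(s,X))
print(back(cam('side'),(128,185),0),back(cam('top'),(327,75),0))
E
```

```text
2.52 [444.4 110.4 190. ] -12.33494294932379 [-0.   1.8] [0.1 0.7 0.2] 0.999 0.0
cap [244.6 183. ] [-10.   -8.3 125. ]
short [243.7 116.9] [55.5 -8.  96. ]
jar [240.6  49. ] [111.2 -10.9 115.9]
[ 0.9 -0.2  0. ] [ 0.9 -0.2  0. ]
```

View pics/w1.png

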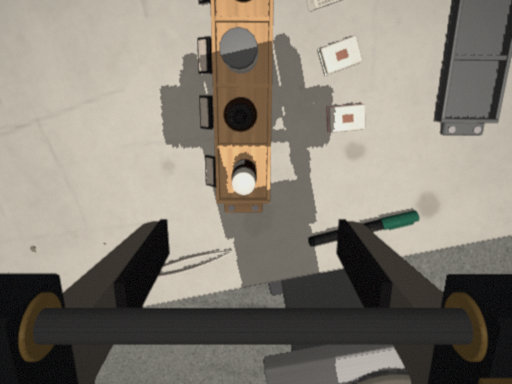

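The wrist view shows the white cap at (244,181), the short dropper at (241,114) and the jar at (239,49). Each is within 4 px of its predicted position, so the estimates hold, and the rack lines up with the tool.

>>> servo_tool(xyz=[[-9,-8,0],[0,0,30],[0,0,35],[0,0,35],[0,0,30],[0,0,17],[0,0,0],[0,0,0],[0,0,0],[0,0,0],[0,0,0],[0,0,0],[0,0,0],[0,0,0],[0,0,0],[0,0,0],[0,0,0],[0,0,0]], turn=[[0,0,0],[0,0,0],[0,0,0],[0,0,0],[0,0,0],[0,0,0],[0,0,0],[0,0,0],[0,0,0],[0,0,0],[0,0,0],[0,0,0],[0,0,0],[0,0,0],[0,0,0],[0,0,0],[0,0,0],[0,0,0]], claw=[1,1,1,1,1,1,1,1,-1,-1,-1,-1,-1,-1,-1,-1,-1,-1], squeeze=15)

```text
clock: 4.07
tool_pos: [0.4376, 0.1208, 0.0433]
orientation: [0.994, -0.107, -0.0, 0.0]
force: [-0.6, -0.4, 0.0]
gripper_width: 0.297
gripper_force: 0.0
```

Run:
```python
from rel import *
s=stat();print(rel(s,(.6574,-.1751,.043)))
```

```text
4.07 [437.6 120.8  43.3] -12.31734747195828 [0.  1.8] [-0.6 -0.4  0. ] 0.297 0.0
[277.9 242.2   0.2]
```

>>> servo_tool(xyz=[[0,0,0],[0,0,0],[0,0,0],[0,0,0],[0,0,-10],[0,0,-20],[0,0,-25],[0,0,-15],[10,10,0],[20,20,0],[28,25,0],[30,27,0],[30,27,0],[30,27,0],[30,27,0],[30,24,0],[30,25,0],[25,18,0],[15,12,0],[0,0,0]], turn=[[0,0,0],[0,0,0],[0,0,0],[0,0,0],[0,0,0],[0,0,0],[0,0,0],[0,0,0],[0,0,0],[0,0,0],[0,0,0],[0,0,0],[0,0,0],[0,0,0],[0,0,0],[0,0,0],[0,0,0],[0,0,0],[0,0,0],[0,0,0]], claw=[-1,-1,-1,-1,-1,-1,-1,-1,-1,-1,-1,-1,-1,-1,-1,-1,-1,-1,-1,-1])

```text
clock: 5.73
tool_pos: [0.6593, -0.1786, 0.1139]
orientation: [0.994, -0.109, 0.001, 0.001]
force: [-0.5, -0.4, 0.4]
gripper_width: 0.004
gripper_force: 0.0
```

Run:
```python
from rel import *
s=stat();print(rel(s,(.6574,-.1751,.043)))
im=viewer.capture('wrist');cv2.imwrite('pics/w2.png',im)
C=cam('wrist',s);a=-.217
for k in(-130,-2,2,130):
  for y in(31,-31):
    print(k,y,proj(C,(.5637+(k*np.cos(a)-y*np.sin(a))/1e3,-.1544+(k*np.sin(a)+y*np.cos(a))/1e3,.016)))
```

```text
5.73 [ 659.3 -178.6  113.9] -12.485470016995226 [-0.4  1.3] [-0.5 -0.4  0.4] 0.004 0.0
[-2.8 -3.1 70.9]
-130 31 [221.2 386.4]
-130 -31 [278.9 386.4]
-2 31 [217.9 280.4]
-2 -31 [281.6 280.4]
2 31 [217.8 276.7]
2 -31 [281.7 276.7]
130 31 [213.8 145.3]
130 -31 [285.1 145.3]
```

View pics/w2.png

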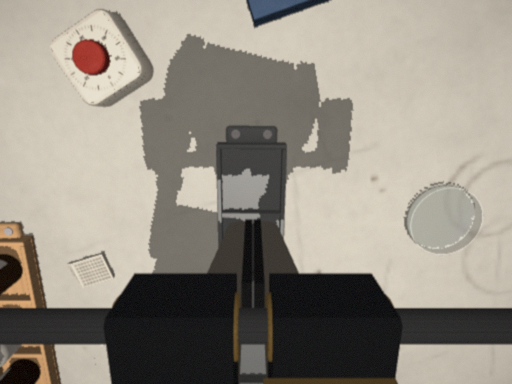

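The fingers are fully shut, so the cap bottle isn't in the grip. The grey rack's far rim, at rows 143-145 and columns 217-286, matches my estimate. I'll look for the bottle.

Run:
```python
from h import *
t=viewer.capture('top')[125:275,185:355];s=viewer.capture('side')[165:285,200:370]
cv2.imwrite('pics/c3.png',np.hstack([cv2.resize(t,(400,353),interpolation=2),cv2.resize(s,(400,353),interpolation=2)]))
```

```text
(no output)
```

View pics/c3.png

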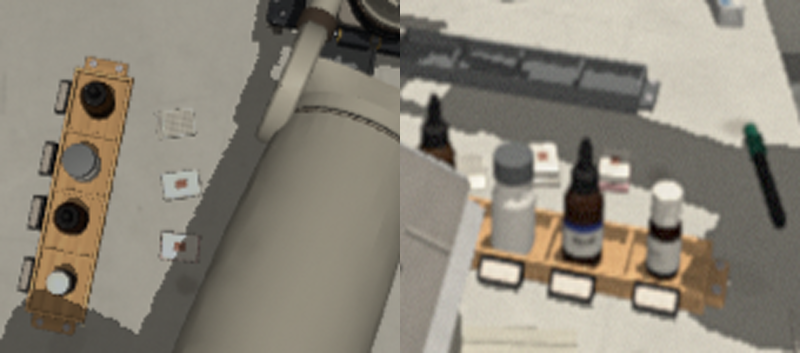

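The cap bottle is still upright in its place, at top-view pixel about (210.5,245), so it slipped out of the fingers. I'll go back, close until a grip force shows, then lift.

>>> servo_tool(xyz=[[0,0,-25],[0,0,-30],[-15,-12,-20],[-28,-25,0],[-30,-27,0],[-30,-26,0],[-30,-26,0],[-30,-26,0],[-30,-26,0],[-30,-26,0],[-30,-26,0],[-18,-15,0],[-10,-9,0],[0,0,0],[0,0,0],[0,0,0]], turn=[[0,0,0],[0,0,0],[0,0,0],[0,0,0],[0,0,0],[0,0,0],[0,0,0],[0,0,0],[0,0,0],[0,0,0],[0,0,0],[0,0,0],[0,0,0],[0,0,0],[0,0,0],[0,0,0]], claw=[1,1,1,1,1,1,1,1,1,1,1,1,1,1,1,1])

```text
clock: 7.22
tool_pos: [0.4357, 0.1227, 0.1885]
orientation: [0.994, -0.108, 0.0, 0.0]
force: [-0.4, -0.6, -0.7]
gripper_width: 0.998
gripper_force: 0.0
```

Run:
```python
from rel import *
s=stat();im=viewer.capture('wrist');C=cam('wrist',s)
cv2.imwrite('pics/w4.png',cv2.resize(im[100:250,170:320],None,fx=4,fy=4,interpolation=2))
for n,X in dict(cap=(.4363,.1206,.065),short=(.5003,.1063,.094)).items():
    p=proj(C,X);print(n,p,(p-[170,100]+.5)*4-.5,rel(s,X))
```

```text
7.22 [435.7 122.7 188.5] -12.34599970573331 [0.  1.8] [-0.4 -0.6 -0.7] 0.998 0.0
cap [255.1 172.4] [341.7 291.2] [  1.    1.9 123.5]
short [255.9 103.5] [345.   15.6] [66.6  2.2 94.5]
```

View pics/w4.png

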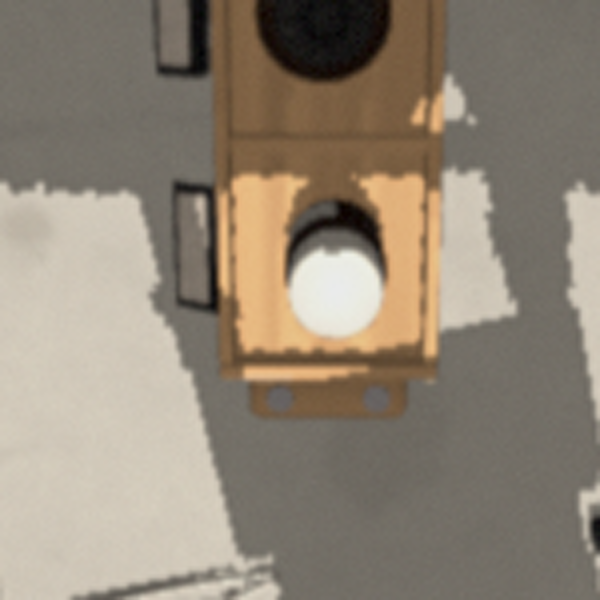

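The cap top is at crop (336,292), against (342,291) predicted. It is 0.5 to 1 mm from the tool axis, so the position is right. I'll grip again more firmly and confirm the force before lifting.

>>> servo_tool(xyz=[[1,0,0],[0,0,30],[0,0,35],[0,0,35],[0,0,30],[0,0,15],[0,0,0],[0,0,0],[0,0,0],[0,0,0],[0,0,0],[0,0,0],[0,0,0],[0,0,0],[0,0,0],[0,0,0],[0,0,0],[0,0,0],[0,0,0],[0,0,0]], turn=[[0,0,0],[0,0,0],[0,0,0],[0,0,0],[0,0,0],[0,0,0],[0,0,0],[0,0,0],[0,0,0],[0,0,0],[0,0,0],[0,0,0],[0,0,0],[0,0,0],[0,0,0],[0,0,0],[0,0,0],[0,0,0],[0,0,0],[0,0,0]], claw=[1,1,1,1,1,1,1,-1,-1,-1,-1,-1,-1,-1,-1,-1,-1,-1,-1,-1], squeeze=30)

```text
clock: 8.93
tool_pos: [0.4361, 0.1232, 0.0433]
orientation: [0.994, -0.107, -0.0, -0.0]
force: [-0.2, 0.7, 1.2]
gripper_width: 0.082
gripper_force: 0.0
```

>>> servo_tool(xyz=[[0,0,0],[0,0,0],[0,0,0]], turn=[[0,0,0],[0,0,0],[0,0,0]], claw=[-1,-1,-1])

```text
clock: 9.18
tool_pos: [0.4361, 0.1232, 0.0433]
orientation: [0.994, -0.107, -0.0, -0.0]
force: [0.4, 0.2, 0.7]
gripper_width: 0.006
gripper_force: 0.0
```

Run:
```python
from rel import *
s=stat();cv2.imwrite('pics/w5.png',np.hstack([viewer.capture('wrist')[100:384,140:370],cv2.resize(viewer.capture('side')[190:290,250:350],(284,284))]))
```

```text
9.18 [436.1 123.2  43.3] -12.319590869675363 [0.  1.8] [0.4 0.2 0.7] 0.006 0.0
```

View pics/w5.png

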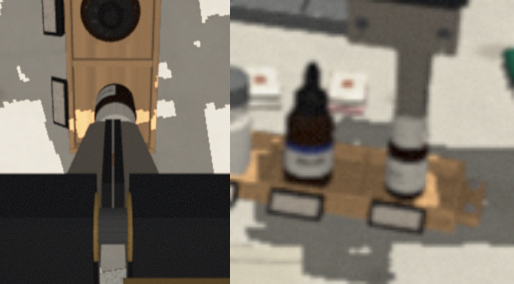

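The fingers appear to close above the cap. The wrist crop shows the body beyond the tips at (115,100), and the side crop shows the whole cap in view below the fingers. I'll check the tip height against both cameras.

Run:
```python
from rel import *
s=env.sense();C=cam('wrist',s);S=cam('side')
R=Ro.from_quat(s['orientation']).as_matrix();p=s['tool_pos']
print(R[:,2])
for d in(11,0,-8,-20,-30,-40):
    X=p+R[:,2]*d/1e3; a=proj(C,X);b=proj(S,X);print(d,X*1e3,'wristcrop',a-[140,100],'sidecrop',(b-[250,190])*2.84+[230,0])
for z in(.004,.044,.065):
    X=np.array([.437,.122,z]);print('bottle',z,'wristcrop',proj(C,X)-[140,100],'sidecrop',(proj(S,X)-[250,190])*2.84+[230,0])
w=cv2.imread('pics/w5.png');cv2.imwrite('pics/w6.png',np.hstack([cv2.resize(w[70:150,75:155],(400,400),interpolation=2),cv2.resize(w[60:240,350:450],(220,400),interpolation=2)]))
```

```text
[-0.  0. -1.]
11 [436.1 123.2  32.3] wristcrop [113.2 113.9] sidecrop [406.9 154.5]
0 [436.1 123.2  43.3] wristcrop [113.3 120.1] sidecrop [408.  140.3]
-8 [436.1 123.2  51.3] wristcrop [113.3 125. ] sidecrop [408.9 129.8]
-20 [436.1 123.2  63.3] wristcrop [113.3 133.2] sidecrop [410.1 113.9]
-30 [436.1 123.2  73.3] wristcrop [113.3 140.8] sidecrop [411.2 100.5]
-40 [436.1 123.2  83.3] wristcrop [113.4 149.3] sidecrop [412.3  87. ]
bottle 0.004 wristcrop [114.5  98.9] sidecrop [402.5 189.5]
bottle 0.044 wristcrop [114.9 118.8] sidecrop [406.6 138.3]
bottle 0.065 wristcrop [115.1 132.6] sidecrop [408.8 110.6]
```

View pics/w6.png

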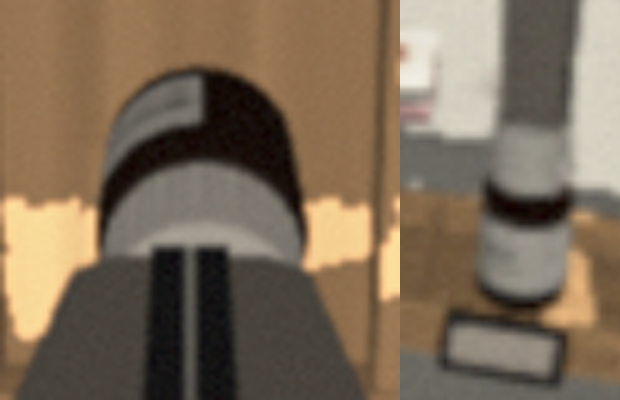

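The fingers are about 36 mm shorter than stated. The closed tips appear at wrist row 220 in every view, which puts them about 25 mm behind the reported TCP. The side view agrees: the tips are at z≈68 mm, just above the cap. From here on I'll command heights 30-36 mm lower. A drop of 30 mm now is safe under either geometry.

>>> servo_tool(xyz=[[0,0,-5],[0,0,0],[0,0,0],[0,0,0],[0,0,0],[0,0,0],[0,0,0],[0,0,0],[0,0,0],[0,0,0],[0,0,0],[0,0,0],[0,0,10],[0,0,10],[0,0,10],[0,0,5],[0,0,0],[0,0,0]], turn=[[0,0,0],[0,0,0],[0,0,0],[0,0,0],[0,0,0],[0,0,0],[0,0,0],[0,0,0],[0,0,0],[0,0,0],[0,0,0],[0,0,0],[0,0,0],[0,0,0],[0,0,0],[0,0,0],[0,0,0],[0,0,0]], claw=[1,1,1,1,1,1,1,1,1,1,1,1,1,1,1,1,1,1], squeeze=20)

```text
clock: 10.78
tool_pos: [0.4355, 0.1232, 0.0126]
orientation: [0.994, -0.107, -0.001, 0.0]
force: [-0.4, 0.1, 0.3]
gripper_width: 0.997
gripper_force: 0.0
```

>>> servo_tool(xyz=[[0,0,0],[0,0,0],[0,0,0],[0,0,0],[0,0,0],[0,0,0],[0,0,0],[0,0,0],[0,0,0],[0,0,0],[0,0,0],[0,0,0],[0,0,0],[0,0,0]], turn=[[0,0,0],[0,0,0],[0,0,0],[0,0,0],[0,0,0],[0,0,0],[0,0,0],[0,0,0],[0,0,0],[0,0,0],[0,0,0],[0,0,0],[0,0,0],[0,0,0]], claw=[-1,-1,-1,-1,-1,-1,-1,-1,-1,-1,-1,-1,-1,-1])

```text
clock: 11.95
tool_pos: [0.4361, 0.1232, 0.0133]
orientation: [0.994, -0.107, -0.0, 0.0]
force: [-0.2, -0.1, -0.4]
gripper_width: 0.283
gripper_force: 20.0
```

Run:
```python
from rel import *
s=stat();print(rel(s,(.6574,-.1751,.013)))
```

```text
11.95 [436.1 123.2  13.3] -12.316193362621512 [0.  1.8] [-0.2 -0.1 -0.4] 0.283 19.977417590562254
[279.8 244.2   0.3]
```

Gripped at 20 N with the opening at about 26 mm. Now carrying it.

>>> servo_tool(xyz=[[0,0,-10],[0,0,-20],[0,0,-25],[0,0,-15],[10,10,0],[20,20,0],[30,25,0],[30,27,0],[30,27,0],[30,27,0],[30,27,0],[30,24,0],[30,25,0],[25,20,0],[15,12,0],[0,0,0],[0,0,0]], turn=[[0,0,0],[0,0,0],[0,0,0],[0,0,0],[0,0,0],[0,0,0],[0,0,0],[0,0,0],[0,0,0],[0,0,0],[0,0,0],[0,0,0],[0,0,0],[0,0,0],[0,0,0],[0,0,0],[0,0,0]], claw=[-1,-1,-1,-1,-1,-1,-1,-1,-1,-1,-1,-1,-1,-1,-1,-1,-1])

```text
clock: 13.37
tool_pos: [0.6577, -0.1754, 0.0835]
orientation: [0.994, -0.108, -0.0, -0.0]
force: [0.4, 0.4, -0.5]
gripper_width: 0.282
gripper_force: 20.0
```

Run:
```python
from rel import *
s=stat();print(rel(s,(.6574,-.1751,.013)))
w=viewer.capture('wrist');cv2.imwrite('pics/w7.png',np.hstack([w[100:284,160:350],cv2.resize(viewer.capture('side')[130:250,150:270],(184,184))]))
```

```text
13.37 [ 657.7 -175.4   83.5] -12.380958150013496 [-0.4  1.3] [ 0.4  0.4 -0.5] 0.282 19.97477647382766
[-0.3 -0.2 70.5]
```

View pics/w7.png

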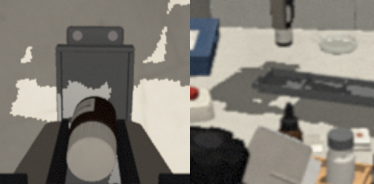

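The bottle is held upright above the far grey compartment: wrist crop, bottle at (92,120) within the compartment. I'll lower it, release, and go to the short dropper.

>>> servo_tool(xyz=[[0,0,20],[0,0,25],[0,0,15],[0,0,7],[0,0,2],[0,0,1],[0,0,0],[0,0,0],[0,0,0],[0,0,0],[0,0,0],[0,0,0],[0,0,0],[0,0,-20],[0,0,-35],[0,0,-35],[0,0,-30],[-10,-12,0],[-20,-23,0],[-28,-32,0]], turn=[[0,0,0],[0,0,0],[0,0,0],[0,0,0],[0,0,0],[0,0,0],[0,0,0],[0,0,0],[0,0,0],[0,0,0],[0,0,0],[0,0,0],[0,0,0],[0,0,0],[0,0,0],[0,0,0],[0,0,0],[0,0,0],[0,0,0],[0,0,0]], claw=[-1,-1,-1,-1,-1,-1,-1,1,1,1,1,1,1,1,1,1,1,1,1,1])

```text
clock: 15.13
tool_pos: [0.6164, -0.0993, 0.1343]
orientation: [0.994, -0.109, 0.001, 0.001]
force: [-0.8, 0.6, 0.1]
gripper_width: 0.999
gripper_force: 0.0
```

>>> servo_tool(xyz=[[-28,-32,0],[-28,-32,0],[-28,-32,0],[-28,-32,0],[-24,-25,0],[-13,-14,0],[-7,-7,0],[0,0,0],[0,0,0]], turn=[[0,0,0],[0,0,0],[0,0,0],[0,0,0],[0,0,0],[0,0,0],[0,0,0],[0,0,0],[0,0,0]], claw=[1,1,1,1,1,1,1,1,1])

```text
clock: 15.88
tool_pos: [0.5026, 0.102, 0.1336]
orientation: [0.994, -0.107, 0.0, 0.0]
force: [-0.4, -0.6, 0.4]
gripper_width: 1.001
gripper_force: 0.0
```

Run:
```python
from rel import *
s=stat();im=viewer.capture('wrist');C=cam('wrist',s)
g=cv2.resize(im[30:230,160:350],None,fx=3,fy=3,interpolation=2);cv2.imwrite('pics/w8.png',g)
for n,X in dict(short_tip=(.5003,.1063,.094),short_bodytop=(.5003,.1063,.059),jar=(.5553,.0972,.074)).items():
    p=proj(C,X);print(n,(p-[160,30]+.5)*3-.5,rel(s,X))
```

```text
15.88 [502.6 102.  133.6] -12.298933178534337 [-0.   1.8] [-0.4 -0.6  0.4] 1.001 0.0
short_tip [265.  524.1] [-3.2 -3.8 39.6]
short_bodytop [266.7 483.7] [-3.2 -3.8 74.6]
jar [254.1 284.9] [52.5 -6.6 59.6]
```

View pics/w8.png

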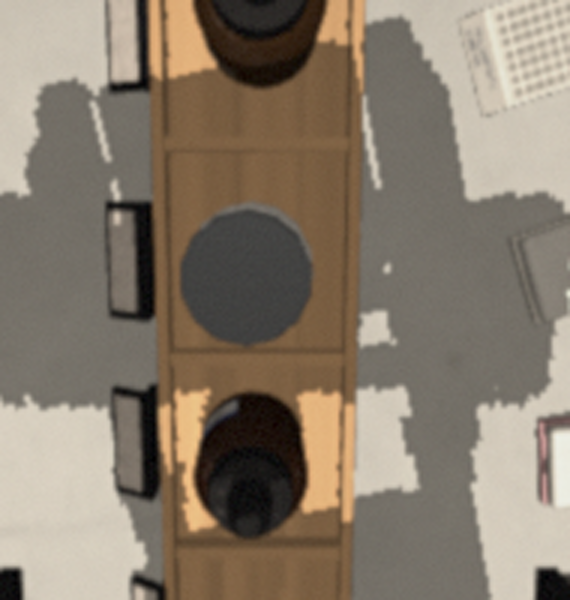

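The teat is at (250,518) and the jar cap at (246,275), so the short dropper is about 3.5 mm further left than estimated. I'll correct for that and grip.

>>> servo_tool(xyz=[[-2,-7,0],[0,0,25],[0,0,35],[0,0,35],[0,0,20],[0,0,10],[0,0,0],[0,0,0],[0,0,0],[0,0,0],[0,0,0],[0,0,0],[0,0,0],[0,0,0],[0,0,0],[0,0,0],[0,0,0],[0,0,0],[0,0,0],[0,0,0]], turn=[[0,0,0],[0,0,0],[0,0,0],[0,0,0],[0,0,0],[0,0,0],[0,0,0],[0,0,0],[0,0,0],[0,0,0],[0,0,0],[0,0,0],[0,0,0],[0,0,0],[0,0,0],[0,0,0],[0,0,0],[0,0,0],[0,0,0],[0,0,0]], claw=[1,1,1,1,1,1,1,-1,-1,-1,-1,-1,-1,-1,-1,-1,-1,-1,-1,-1])

```text
clock: 17.6
tool_pos: [0.5015, 0.1097, 0.0083]
orientation: [0.994, -0.107, -0.0, 0.0]
force: [-0.8, 0.0, 0.7]
gripper_width: 0.345
gripper_force: 20.0
```

Run:
```python
from rel import *
s=stat();print(rel(s,(.5949,-.1613,.0085)))
```

```text
17.6 [501.5 109.7   8.3] -12.320043375728917 [-0.   1.8] [-0.8  0.   0.7] 0.345 19.990231844253685
[149.  244.8  -0.2]
```

>>> servo_tool(xyz=[[0,0,-10],[0,0,-20],[0,0,-25],[0,0,-15],[7,12,0],[13,22,0],[18,30,0],[18,30,0],[18,30,0],[18,30,0],[18,30,0],[18,27,0],[12,20,0],[9,14,0],[0,0,0],[0,0,0]], turn=[[0,0,0],[0,0,0],[0,0,0],[0,0,0],[0,0,0],[0,0,0],[0,0,0],[0,0,0],[0,0,0],[0,0,0],[0,0,0],[0,0,0],[0,0,0],[0,0,0],[0,0,0],[0,0,0]], claw=[-1,-1,-1,-1,-1,-1,-1,-1,-1,-1,-1,-1,-1,-1,-1,-1])

```text
clock: 18.93
tool_pos: [0.5948, -0.1619, 0.0786]
orientation: [0.994, -0.108, -0.0, -0.0]
force: [0.7, 1.8, -0.7]
gripper_width: 0.351
gripper_force: 20.0
```

Run:
```python
from rel import *
s=stat();print(rel(s,(.5949,-.1613,.009)))
w=viewer.capture('wrist');cv2.imwrite('pics/w9.png',w)
```

```text
18.93 [ 594.8 -161.9   78.6] -12.395687427959045 [-0.5  1.3] [ 0.7  1.8 -0.7] 0.351 19.98718689087582
[-0.1 -0.6 69.6]
```

View pics/w9.png

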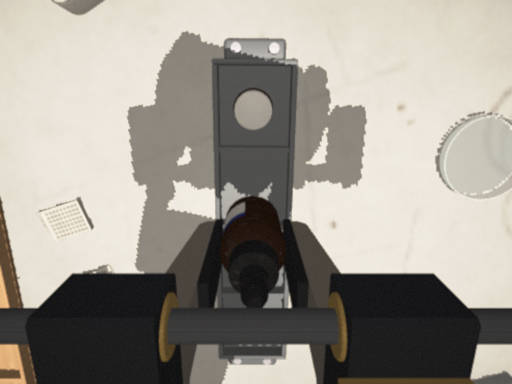

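The wrist view shows the cap bottle standing upright in the far compartment at (253,109), and the short dropper upright in the grip over the next one. Lowering it, then on to the jar.

>>> servo_tool(xyz=[[0,0,20],[0,0,25],[0,0,15],[0,0,7],[0,0,2],[0,0,0.5],[0,0,0],[0,0,0],[0,0,0],[0,0,0],[0,0,0],[0,0,0],[0,0,0],[0,0,-20],[0,0,-35],[0,0,-35],[0,0,-35],[-4,-11,0],[-7,-20,0],[-11,-30,0]], turn=[[0,0,0],[0,0,0],[0,0,0],[0,0,0],[0,0,0],[0,0,0],[0,0,0],[0,0,0],[0,0,0],[0,0,0],[0,0,0],[0,0,0],[0,0,0],[0,0,0],[0,0,0],[0,0,0],[0,0,0],[0,0,0],[0,0,0],[0,0,0]], claw=[-1,-1,-1,-1,-1,-1,-1,1,1,1,1,1,1,1,1,1,1,1,1,1])

```text
clock: 20.65
tool_pos: [0.5871, -0.0985, 0.1348]
orientation: [0.994, -0.109, 0.001, 0.001]
force: [0.1, 1.0, -0.8]
gripper_width: 0.997
gripper_force: 0.0
```

>>> servo_tool(xyz=[[-11,-30,0],[-11,-30,0],[-11,-30,0],[-11,-30,0],[-11,-29,0],[-9,-22,0],[-6,-14,0],[0,0,0],[0,0,0]], turn=[[0,0,0],[0,0,0],[0,0,0],[0,0,0],[0,0,0],[0,0,0],[0,0,0],[0,0,0],[0,0,0]], claw=[1,1,1,1,1,1,1,1,1])

```text
clock: 21.4
tool_pos: [0.5573, 0.0988, 0.1337]
orientation: [0.994, -0.107, 0.0, 0.0]
force: [0.3, -0.3, 0.7]
gripper_width: 0.999
gripper_force: 0.0
```

Run:
```python
from rel import *
s=stat();C=cam('wrist',s)
print('jar',rel(s,(.5581,.0987,.006)))
im=viewer.capture('wrist');cv2.imwrite('pics/w10.png',im)
# where are dark droppers: expected tall tip, dark-blob centroid near it
for n,X in dict(jar=(.5581,.0987,.074),tall_tip=(.6207,.0804,.106),tall_col=(.6207,.0804,.086),tall_body=(.6207,.0804,.071)).items(): print(n,proj(C,X))
g=im.max(2)
for r in range(70,200,8):
    c=np.where(g[r,200:310]<50)[0]
    if len(c): print(r,len(c),200+c.min(),200+c.max())
hsv=cv2.cvtColor(im,cv2.COLOR_BGR2HSV);m=((hsv[...,1]<40)&(hsv[...,2]>40)&(hsv[...,2]<130)).astype(np.uint8)
p=proj(C,(.5581,.0987,.074)).astype(int)
m2=m*0; m2[p[1]-28:p[1]+28,p[0]-26:p[0]+26]=1
n,l,st,ce=cv2.connectedComponentsWithStats(m*m2);i=1+np.argmax(st[1:,4]);print('jar seen',st[i],ce[i])
```

```text
21.4 [557.3  98.8 133.7] -12.22814437121802 [-0.   1.7] [ 0.3 -0.3  0.7] 0.999 0.0
jar [  0.8  -0.1 127.7]
jar [253.1 191.4]
tall_tip [260.5 108.2]
tall_col [259.8 106.9]
tall_body [259.4 106. ]
86 24 218 268
94 40 218 276
102 44 218 278
110 42 218 277
118 34 218 273
158 7 214 220
166 4 217 220
174 9 217 265
182 4 218 221
190 8 211 220
jar seen [ 234  163   39   30 1027] [253.  177.6]
```

Run:
```python
import cv2
g=cv2.imread('pics/w10.png')
for r in range(140,230,4): print(r,g[r,253],g[r,238],g[r,268])
print([tuple(map(int,g[r,c])) for r in(106,) for c in range(228,290,3)])
```

```text
140 [ 69  97 126] [ 70  99 127] [ 68  97 127]
144 [ 68  97 126] [ 65  94 123] [ 61  90 118]
148 [ 68  97 127] [ 65  93 122] [ 66  93 120]
152 [ 67  97 126] [ 67  94 121] [ 64  92 120]
156 [ 90 100 109] [ 66  95 122] [ 65  93 120]
160 [ 94 101 105] [ 65  94 121] [ 63  92 118]
164 [112 120 125] [ 84  96 105] [ 80  93 106]
168 [82 86 89] [ 93 100 105] [ 90  96 100]
172 [53 53 54] [107 115 119] [109 116 121]
176 [62 65 66] [55 58 59] [54 55 58]
180 [66 67 68] [60 61 61] [63 64 64]
184 [62 63 62] [65 65 64] [63 66 65]
188 [60 63 63] [65 67 67] [63 63 66]
192 [148 154 156] [137 142 145] [133 137 139]
196 [144 149 152] [142 146 148] [144 148 150]
200 [143 148 150] [139 144 146] [141 145 147]
204 [140 145 146] [133 139 142] [137 140 143]
208 [136 140 141] [ 62  90 117] [ 62  90 118]
212 [105 115 126] [ 68  94 121] [ 63  91 117]
216 [ 67  95 124] [ 64  93 120] [ 66  94 120]
220 [ 66  96 125] [ 64  92 120] [ 68  96 125]
224 [ 67  97 124] [ 66  93 122] [ 66  94 123]
228 [ 67  96 125] [ 64  93 119] [ 67  96 125]
[(66, 94, 122), (66, 96, 124), (69, 99, 125), (34, 52, 69), (11, 20, 31), (26, 28, 32), (22, 23, 24), (24, 24, 26), (12, 14, 12), (14, 14, 20), (28, 29, 30), (26, 28, 28), (18, 20, 22), (14, 17, 16), (24, 20, 25), (30, 31, 32), (16, 25, 35), (33, 52, 69), (65, 92, 120), (50, 72, 93), (97, 141, 181)]
```

The jar cap spans rows 168-213 at column 253, so its centre is at row 190.5 against 191.4 predicted. The position is good, so I'll grip it.

>>> servo_tool(xyz=[[1,0,0],[0,0,25],[0,0,35],[0,0,35],[0,0,22],[0,0,10],[0,0,0],[0,0,0],[0,0,0],[0,0,0],[0,0,0],[0,0,0],[0,0,0],[0,0,0],[0,0,0],[0,0,0],[0,0,0],[0,0,0],[0,0,0],[0,0,0]], turn=[[0,0,0],[0,0,0],[0,0,0],[0,0,0],[0,0,0],[0,0,0],[0,0,0],[0,0,0],[0,0,0],[0,0,0],[0,0,0],[0,0,0],[0,0,0],[0,0,0],[0,0,0],[0,0,0],[0,0,0],[0,0,0],[0,0,0],[0,0,0]], claw=[1,1,1,1,1,1,1,-1,-1,-1,-1,-1,-1,-1,-1,-1,-1,-1,-1,-1])

```text
clock: 23.12
tool_pos: [0.5585, 0.0983, 0.0069]
orientation: [0.994, -0.107, -0.0, 0.0]
force: [-0.1, -0.0, 1.3]
gripper_width: 0.379
gripper_force: 20.0
```

Run:
```python
from rel import *
s=stat();print(rel(s,(.5325,-.1474,.0065)))
```

```text
23.12 [558.5  98.3   6.9] -12.313458653564577 [-0.   1.7] [-0.1 -0.   1.3] 0.379 20.000117551535368
[ 27.  245.6   0.4]
```

>>> servo_tool(xyz=[[0,0,-10],[0,0,-20],[0,0,-25],[0,0,-15],[1,12,0],[3,22,0],[3,30,0],[3,30,0],[3,30,0],[3,30,0],[3,30,0],[3,28,0],[3,20,0],[2,14,0],[0,0,0],[0,0,0]], turn=[[0,0,0],[0,0,0],[0,0,0],[0,0,0],[0,0,0],[0,0,0],[0,0,0],[0,0,0],[0,0,0],[0,0,0],[0,0,0],[0,0,0],[0,0,0],[0,0,0],[0,0,0],[0,0,0]], claw=[-1,-1,-1,-1,-1,-1,-1,-1,-1,-1,-1,-1,-1,-1,-1,-1])

```text
clock: 24.45
tool_pos: [0.5318, -0.1478, 0.0762]
orientation: [0.994, -0.108, -0.0, -0.0]
force: [0.1, 0.3, -0.4]
gripper_width: 0.384
gripper_force: 20.0
```

Run:
```python
from rel import *
s=stat();print(rel(s,(.5325,-.1474,.0075)))
```

```text
24.45 [ 531.8 -147.8   76.2] -12.393231917290551 [-0.5  1.3] [ 0.1  0.3 -0.4] 0.384 19.999925871379673
[ 0.7 -0.5 68.7]
```

>>> servo_tool(xyz=[[0,0,20],[0,0,25],[0,0,15],[0,0,6],[0,0,2.5],[0,0,0.5],[0,0,0],[0,0,0],[0,0,0],[0,0,0],[0,0,0],[0,0,0],[0,0,0],[0,0,-20],[0,0,-35],[0,0,-40],[0,0,-35],[1,-11,0],[4,-20,0],[5,-30,0]], turn=[[0,0,0],[0,0,0],[0,0,0],[0,0,0],[0,0,0],[0,0,0],[0,0,0],[0,0,0],[0,0,0],[0,0,0],[0,0,0],[0,0,0],[0,0,0],[0,0,0],[0,0,0],[0,0,0],[0,0,0],[0,0,0],[0,0,0],[0,0,0]], claw=[-1,-1,-1,-1,-1,-1,-1,1,1,1,1,1,1,1,1,1,1,1,1,1])

```text
clock: 26.12
tool_pos: [0.5557, -0.0915, 0.1388]
orientation: [0.994, -0.109, 0.001, 0.001]
force: [-0.3, 0.2, -0.5]
gripper_width: 1.0
gripper_force: 0.0
```

>>> servo_tool(xyz=[[5,-30,0],[5,-30,0],[5,-30,0],[5,-30,0],[5,-29,0],[2,-21,0],[1,-11,0],[0,0,0],[0,0,0]], turn=[[0,0,0],[0,0,0],[0,0,0],[0,0,0],[0,0,0],[0,0,0],[0,0,0],[0,0,0],[0,0,0]], claw=[1,1,1,1,1,1,1,1,1])

```text
clock: 26.87
tool_pos: [0.6209, 0.0802, 0.1375]
orientation: [0.994, -0.107, -0.0, 0.0]
force: [-0.5, -0.6, 0.2]
gripper_width: 0.999
gripper_force: 0.0
```

Run:
```python
from rel import *
s=stat();C=cam('wrist',s)
X=(.6207,.081);print('tall',rel(s,(*X,.012)))
im=viewer.capture('wrist');cv2.imwrite('pics/w11.png',im)
for z in(.106,.086,.071,.004):print(z,proj(C,(*X,z)))
g=im.max(2)
for r in range(140,260,6):
    c=np.where(g[r,225:300]<60)[0]
    if len(c): print(r,len(c),225+c.min(),225+c.max())
```

```text
26.87 [620.9  80.2 137.5] -12.28448708831532 [-0.1  1.7] [-0.5 -0.6  0.2] 0.999 0.0
tall [ -0.3  -0.9 125.5]
0.106 [252.1 204.2]
0.086 [252.1 195.8]
0.071 [252.1 190.2]
0.004 [252.2 171.3]
164 25 240 265
170 31 236 266
176 34 235 268
182 36 234 269
188 37 234 270
194 33 236 268
200 26 239 264
206 5 250 254
```

>>> servo_tool(xyz=[[0,-1,0],[0,0,25],[0,0,35],[0,0,35],[0,0,20],[0,0,10],[0,0,0],[0,0,0],[0,0,0],[0,0,0],[0,0,0],[0,0,0],[0,0,0],[0,0,0],[0,0,0],[0,0,0],[0,0,0],[0,0,0],[0,0,0],[0,0,0]], turn=[[0,0,0],[0,0,0],[0,0,0],[0,0,0],[0,0,0],[0,0,0],[0,0,0],[0,0,0],[0,0,0],[0,0,0],[0,0,0],[0,0,0],[0,0,0],[0,0,0],[0,0,0],[0,0,0],[0,0,0],[0,0,0],[0,0,0],[0,0,0]], claw=[1,1,1,1,1,1,1,-1,-1,-1,-1,-1,-1,-1,-1,-1,-1,-1,-1,-1])

```text
clock: 28.58
tool_pos: [0.6213, 0.0815, 0.0128]
orientation: [0.994, -0.107, -0.0, -0.0]
force: [-0.3, -1.3, -1.6]
gripper_width: 0.351
gripper_force: 20.0
```

Run:
```python
from rel import *
s=stat();print(rel(s,(.470,-.1336,.0125)))
```

```text
28.58 [621.3  81.5  12.8] -12.318489012508019 [-0.1  1.7] [-0.3 -1.3 -1.6] 0.351 20.000060232523538
[-101.9  242.4    0.3]
```

>>> servo_tool(xyz=[[0,0,-10],[0,0,-25],[0,0,-30],[0,0,-25],[-8,12,0],[-16,22,0],[-20,28,0],[-20,28,0],[-20,28,0],[-12,28,0],[-6,28,0],[0,28,0],[0,22,0],[0,12,0],[0,6,0],[0,0,0],[0,0,0]], turn=[[0,0,0],[0,0,0],[0,0,0],[0,0,0],[0,0,0],[0,0,0],[0,0,0],[0,0,0],[0,0,0],[0,0,0],[0,0,0],[0,0,0],[0,0,0],[0,0,0],[0,0,0],[0,0,0],[0,0,0]], claw=[-1,-1,-1,-1,-1,-1,-1,-1,-1,-1,-1,-1,-1,-1,-1,-1,-1])

```text
clock: 30.0
tool_pos: [0.4702, -0.1325, 0.1029]
orientation: [0.994, -0.107, 0.0, -0.0]
force: [-0.5, 0.2, -0.5]
gripper_width: 0.351
gripper_force: 20.0
```

Run:
```python
from rel import *
s=stat();print(rel(s,(.470,-.1336,.0133)))
```

```text
30.0 [ 470.2 -132.5  102.9] -12.311154194007853 [-0.5  1.3] [-0.5  0.2 -0.5] 0.351 20.000011821248336
[-0.   1.2 89.6]
```

Lower, release, rise, then move aside to clear the view.

>>> servo_tool(xyz=[[0,1,25],[0,0,30],[0,0,20],[0,0,10],[0,0,4],[0,0,0.5],[0,0,0],[0,0,0],[0,0,0],[0,0,0],[0,0,0],[0,0,0],[0,0,0],[0,0,0],[0,0,-20],[0,0,-35],[0,0,-40],[0,0,-40],[0,0,-10]], turn=[[0,0,0],[0,0,0],[0,0,0],[0,0,0],[0,0,0],[0,0,0],[0,0,0],[0,0,0],[0,0,0],[0,0,0],[0,0,0],[0,0,0],[0,0,0],[0,0,0],[0,0,0],[0,0,0],[0,0,0],[0,0,0],[0,0,0]], claw=[-1,-1,-1,-1,-1,-1,-1,1,1,1,1,1,1,1,1,1,1,1,1])

```text
clock: 31.58
tool_pos: [0.4733, -0.1361, 0.1653]
orientation: [0.994, -0.107, 0.005, 0.002]
force: [0.6, -0.9, 1.6]
gripper_width: 0.997
gripper_force: 0.0
```

>>> servo_tool(xyz=[[0,15,0],[0,30,0],[-5,35,0],[-5,35,0],[-5,35,0],[-5,35,0],[-5,35,0],[-5,30,0],[0,15,0],[0,0,0],[0,0,0]], turn=[[0,0,0],[0,0,0],[0,0,0],[0,0,0],[0,0,0],[0,0,0],[0,0,0],[0,0,0],[0,0,0],[0,0,0],[0,0,0]], claw=[1,1,1,1,1,1,1,1,1,1,1])

```text
clock: 32.5
tool_pos: [0.3839, -0.3863, 0.1577]
orientation: [0.994, -0.108, -0.0, -0.001]
force: [0.3, -0.4, -0.1]
gripper_width: 0.998
gripper_force: 0.0
```

Run:
```python
from rel import *
stat();t=viewer.capture('top')[120:265,270:370];s=viewer.capture('side')[145:215,180:320]
cv2.imwrite('pics/f.png',np.hstack([cv2.resize(t,(310,450),interpolation=2),cv2.copyMakeBorder(cv2.resize(s,(480,240),interpolation=2),0,210,0,0,cv2.BORDER_CONSTANT)]))
```

```text
32.5 [ 383.9 -386.3  157.7] -12.380731228595804 [-1.   0.8] [ 0.3 -0.4 -0.1] 0.998 0.0
```

View pics/f.png

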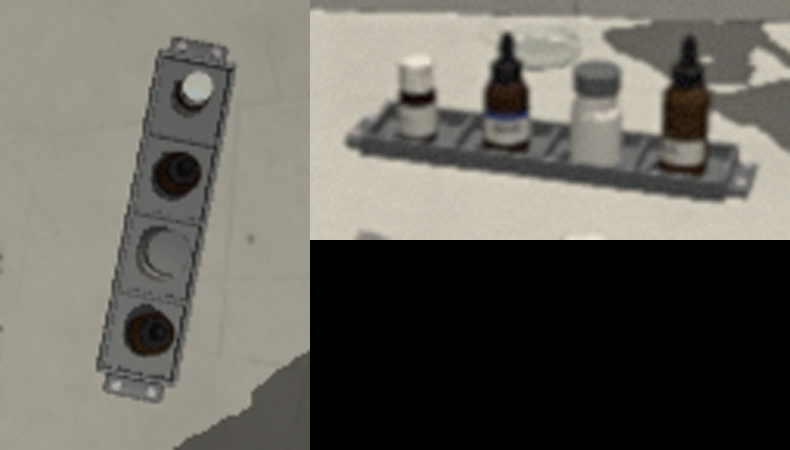

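All four stand upright, one to a compartment. From far to near they are the cap bottle (195,90), short dropper (180,172), jar (165,252) and tall dropper (150,332), which is the reversed order.

```bash
python3 -c "
from station import env
print(env.close_job())"
```

```text
the job is handed in; nothing more can be done
None
```

All four bottles now stand upright in the grey rack in reverse order (far to near: cap bottle, short dropper, jar, tall dropper), and the job was handed in at about 33 s.

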